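Close a wax injector's filling port with a cam-lock cap

TASK

Close the filling port of the wax injector so that it can be pressurised: pick up the cam-lock cap, lower it squarely and gently over the brass port on the injector's lid, and seat its seal on the port with a light push of the hand on the cap (about 1 kg; more than 2 kg would squash the seal). Then swing its two cam arms down together, neither running well ahead of the other, until both have gone over centre and stand fully home, pointing straight down, with the cap drawn down tight and level. A light hand is enough for the arms, so do not squeeze or push them hard, and leave the other things on the bench where they are.

Things in the scene. Friction and masses are not known exactly. Their poses are not given: they have to be found in the camera images.
- wax_injector: Bench wax injector, fixed to the bench: grey base 136 x 146 mm, 36 mm high, on it a round aluminium pot and a bolted lid 125 mm across, flat top 98 mm above the bench, eight screw heads 5 mm high on a circle of 55 mm radius. Nozzle at its front (-x), 91 mm out at 60 mm height; gauge front right. Origin: centre of its underside; z up. The port stands on its axis.
- port_rim (a point): Centre of the top rim of the brass filling port, an upright spigot on the injector's axis: 32 mm in diameter, rim 66 mm above the lid and 164 mm above the bench, chamfered 1.5 mm; cam groove, 21 mm in diameter, from 14 to 29 mm below the rim with a sloping flank above it (8 to 14 mm); plain neck below, and on the lid a hexagon 41 mm across corners, 9 mm high. z up.
- port_face: The port's flat brass sealing face, level with its rim, on which the cap's rubber seal comes to rest. Part of the injector; origin and axes as port_rim.
- cap: Cam-lock cap: aluminium cup 42 mm in diameter (44 in its lowest 4 mm), 41 mm high, about 0.25 kg, loose on the bench, mouth down. Origin: centre of its mouth; z out of its closed top. Its two arms are on its +x and -x sides, between ears 18 mm wide that reach 26 mm from the axis, 10 to 27 mm above the mouth; its y sides are free. Bore 33 mm (port 32 mm), mouth flared 0.8 mm.
- cap_center (a point): Point on the cap's axis 20 mm above its mouth, half-way up: grasp here, across its y sides. Axes as cap. Just resting on the port, the rubber seal under the cap's top on the rim, it lies 8.5 to 13 mm below port_rim (seals differ in thickness, unseen: feel for it, at 15 mm/s or less). The seal is stiff up to about 20 N, then gives 1 mm per 3 N; clamped, it lies 12.5 to 15 mm below.
- cam_a (a joint): Angle of the arm on the cap's +x side (rad): 0 open, arm pointing out and 45 deg up; 0.785 level; 2.356 home at a hard stop, straight down. Pivot axis parallel to the cap's y, 22 mm from the cap's axis, 18 mm above the mouth. Stays where left (0.1 N m, 4 N at the tab). Seated, the cam bites from 1.0 to 1.6, the load peaks at 0.2 to 0.35 N m (8 to 14 N at the tab) near 2.1, then goes over centre.
- cam_b (a joint): Angle of the cam arm on the cap's -x side (rad): the mirror image of cam_a with the same values.
- tab_a (a point): Centre of the thumb tab of the arm on the +x side: round, 14 mm in diameter and 5 mm thick, its centre 25 mm and its end 32 mm from the pivot along the arm, its outer face 5.5 mm off the pivot's line; the bar between is 9 mm wide and 5 mm thick. x along the arm to its end, z out of its upper face (the outer face when the arm is down; then 28 mm from the cap's axis).
- tab_b (a point): Centre of the thumb tab of the arm on the -x side, as tab_a.
- lever_a: The steel bar and thumb tab of the arm on the cap's +x side. Origin: on its pivot axis; axes as tab_a.
- lever_b: The steel bar and thumb tab of the arm on the cap's -x side. Origin: on its pivot axis; axes as tab_b.
- wax_ring_large: Bystander: short green wax ring, 38 mm across and 14 mm high. Origin: centre of its underside.
- wax_ring_small: Bystander: short purple wax ring, 31 mm across and 15 mm high. Origin: centre of its underside.
- tin: Bystander: round white lidded tin, 42 mm across and 18 mm high. Origin: centre of its underside.
- canister: Bystander: black canister with a grey lid, 34 mm across and 47 mm high. Origin: centre of its underside.
Not all that is in view belongs to the job. What is shaped like the cap but orange is not meant.

How it is judged:
On the way:
1. The cap sits over the port, upright, arms open, and the hand, on the cap and not on its arms, pushes its seal on the port's face with more than 4 N (horizontal distance between cap_center and port_rim below 0.003 m and angle between cap's own z axis and vertical below 0.12 rad and value of joint each of cam_a, cam_b below 0.4 rad and contact force between cap and port_face above 4 N and contact force between the fingers and cap above 1 N and contact force between the fingers and lever_a below 0.5 N and contact force between the fingers and lever_b below 0.5 N), for 0.2 s.
At the end, for the whole second after the job is handed in: Both cam arms are fully home (each within 5 degrees of its stop, over centre), the cap sits on the port within 3 mm of its axis and upright within 2 degrees, its seal is clamped on the port's face with more than 8 N, and it is at rest (value of joint each of cam_a, cam_b above 2.27 rad and horizontal distance between cap_center and port_rim below 0.003 m and contact force between cap and port_face above 8 N and angle between cap's own z axis and vertical below 0.035 rad and linear speed of cap below 0.01 m/s); the robot touches nothing.
It fails at once if The cap, its arms still open, is rammed on the injector with more than 50 N, or, with no finger on its arms, its seal is pushed on the port's face with more than 24 N (value of joint each of cam_a, cam_b below 0.4 rad and (contact force between cap and wax_injector above 50 N or (contact force between cap and port_face above 24 N and contact force between the fingers and lever_a below 0.5 N and contact force between the fingers and lever_b below 0.5 N))).
It fails at once if An arm is forced with more than 60 N (contact force between the fingers and lever_a above 60 N or contact force between the fingers and lever_b above 60 N).
It fails at once if One arm is nearly home (past 1.7 rad, where its cam bites) while the other is not yet half-way (short of 1.0 rad) ((value of joint cam_a above 1.7 rad and value of joint cam_b below 1 rad) or (value of joint cam_b above 1.7 rad and value of joint cam_a below 1 rad)).
It fails at once if A bystander is moved more than 15 mm (distance of any of wax_ring_large, wax_ring_small, tin, canister from where it was at the start of the episode above 0.015 m).
It also fails if it takes over 72 s, if anything falls off the work surface, if the arm or the gripper's body presses on something with over 40 N, if the wrist force passes 120 N, or if a joint passes its speed limit or range.

ROBOT

A 7-joint arm with a two-finger parallel gripper is mounted at the origin on the work surface; the furniture and walls round the work are solid. World frame = base frame: x ahead of the robot, y to its left, z up, the work surface at z = 0. Lengths are in m, angles in rad, forces in N, time in s.
With the tool pointing down it reaches from about 0.425 to 0.925 m from the base axis. Payload 6.8 kg.
Tool frame: the origin (TCP) lies between the finger pads; the fingertips stand bot.tcp_to_tips ahead of it and the grasp point (between the pads) lies 11 mm behind it (bot.tcp_to_tips is the distance from the TCP to the fingertips, in m); x points along the fingers, y is the direction in which the jaws open and shut, and the axes are right-handed (so a half turn about x gives the same grasp; the last joint's range is limited). The gripper opens to 85 mm and grips with 20 to 120 N. Pads are 22 mm wide; open, the fingers measure 114 mm over their backs; the gripper's body (76 mm by 85 mm) begins 54 mm behind the grasp point. The pads swing forward as they close: fully open they stand 13 mm farther back than shut.
Start: joints at [1.23, 0.477, 0.022, 1.555, -0.011, 1.109, -0.083], TCP at [0.156, -0.657, 0.239] pointing down, gripper open.
Joint ranges: [-2.96, 2.96], [-0.34, 2.1], [-1.41, 1.46], [0.24, 2.44], [-1.37, 4.51], [0.17, 1.92], [-2.96, 2.96]. Speed limits (rad/s): [2.39, 2.39, 3.14, 3.14, 3.14, 3.14, 3.14].

INTERFACE

Orientations are given as a unit quaternion [x, y, z, w].
In Python, from plant import bot gives the robot as it stands. The module is installed in compiled form; this text tells all that it offers.
- The arm moves only by the shell command python3 -m crank 'ROWS' [OPENING] [FORCE]. ROWS is JSON, a list of rows, each a list of 6 numbers: the shift along the tool's x, y, z scaled (see below), then the turn, a rotation vector about the tool's x, y, z scaled (see below). A call has 1 to 10 rows; each row is the pose to reach, as a shift and turn from the pose measured when the call began, along the tool's axes at that moment; what a row does not reach only later rows make up. The controller multiplies each number of a shift by 0.4 m and each number of a turn by 30 degrees. A row lasts 1/8 s, in which the tool goes at most 62.5 mm and 10.7 degrees, less where a joint would pass 70% of its speed; a pose out of reach is approached as far as the arm can. A call with a number of a shift or a turn outside -1 to 1 is refused whole. A call with a gripper value outside its range is refused whole. OPENING is the opening, from 0 (shut) to 1 (fully open), set as the call begins (- or left out, the last holds). The fingers move at their own pace and stop on an object; FORCE is the grip in N (left out, the last holds). Time passes only in rows, so rows that repeat a pose let the fingers close. It gives the time, the measured TCP pose, the force and the opening at its end, in the units of the state.
- bot.sense(): the state, without advancing time (a new reading comes with each control period).
- bot.camera(name): name is "scene" or "top"; returns a dict with "color" (420x560x3 uint8, red, green, blue), "fx", "fy", "cx", "cy" (pixels), "extrinsics" (4x4, takes a point from camera to world coordinates). Camera axes: x right, y up, looking along -z (the intrinsics and any distortion apply to the point x, -y, -z); pixel columns grow to the right and rows downward; lengths in m; the calibration is good to about 2 mm. A picture is of the moment at which its call begins. There is no depth.
- bot.hand_in(): hands the job in, once; it reports no verdict.
Trained networks look in a picture, given as the dict that the camera call returned (one of the last four; its "shot" number tells which), for a name from the list of things; names that differ only in an ending like _2 or _b are one class to them, and where a whole thing is asked for, a point or a joint stands for the part that bears it (a point fixed in the world has none). Each returns a list of dicts, best first, with "score" (0 to 1); they miss things now and then, are a little off and sometimes report something else, mostly with a low value. They report only what shows in the picture. A call takes as long as a camera call. They do not tell look-alikes from the thing itself.
- bot.search_frame(picture, name): "uv" ([column, row] in pixels, amid what is visible of it).
- bot.silhouettes(picture, name): "region" (420x560 bool, what is visible of it) and "uv" ([column, row] in pixels, amid what is visible of it).
The state is a dict: "t": time; "joints": joint angles; "dq": joint speeds; "joint_torque": joint torques, N m; "position": TCP position; "tcp_rot": TCP orientation; "force": force on the tool from outside, world axes, zero at the start; "wrist_torque": the same for the moment, N m; "finger_gap": finger opening in m.
Only numpy, scipy, OpenCV 4.12 (cv2) and the standard library are available. Lean on these libraries where they do the work, as an engineer would, in place of code of your own. Each camera call takes 0.05 s, during which the arm holds its last target. There are 200 camera calls.

## Working session

There is one attempt and no reset: what is moved stays moved. The work goes in short steps, Python scripts to look and compute and a shell command to move; the robot and the scene stay as the last step left them, time stands still between calls to the robot, and variables do not carry over. Pictures are saved under pics/ and viewed, about 8 in all and at most 12, crops included, and the job is handed in when it is done.

```bash
mkdir -p pics
cat > h.py <<'E'
import numpy as np, cv2
from plant import bot
from scipy.spatial.transform import Rotation as R
def ray(c,uv):
    E=np.array(c["extrinsics"]); d=np.array([(uv[0]-c["cx"])/c["fx"],-(uv[1]-c["cy"])/c["fy"],-1.])
    return E[:3,3],E[:3,:3]@d
def atz(c,uv,z):
    o,d=ray(c,uv); return o+d*(z-o[2])/d[2]
def proj(c,p):
    E=np.array(c["extrinsics"]); q=E[:3,:3].T@(np.array(p)-E[:3,3])
    return np.array([c["cx"]+c["fx"]*q[0]/-q[2], c["cy"]-c["fy"]*q[1]/-q[2]])
def tri(c1,u1,c2,u2):
    o1,d1=ray(c1,u1);o2,d2=ray(c2,u2);d1/=np.linalg.norm(d1);d2/=np.linalg.norm(d2)
    s=np.linalg.lstsq(np.c_[d1,-d2],o2-o1,rcond=None)[0]
    a=o1+d1*s[0];b=o2+d2*s[1];return (a+b)/2,np.linalg.norm(a-b)
def save(n,im): cv2.imwrite("pics/"+n,cv2.cvtColor(np.ascontiguousarray(im),cv2.COLOR_RGB2BGR))
E
cat > a.py <<'E'
from h import *
np.set_printoptions(precision=4,suppress=True)
print(bot.sense(),bot.tcp_to_tips)
S=bot.camera("scene");T=bot.camera("top")
save("s0.png",S["color"]);save("t0.png",T["color"])
for c,n in((S,"scene"),(T,"top")):
    print(n,c["fx"],c["fy"],c["cx"],c["cy"],[k for k in c]);print(np.array(c["extrinsics"]))
    for nm in["cap","wax_injector","port_face","tab_a","lever_a","wax_ring_large","wax_ring_small","tin","canister","port_rim","cap_center"]:
        try: print(nm,[(np.round(d["uv"]).tolist(),round(d["score"],2)) for d in bot.search_frame(c,nm)][:5])
        except Exception as e: print(nm,e)
E
python3 a.py
```

```text
{'t': 0.0, 'joints': array([ 1.2299,  0.4778,  0.0223,  1.5564, -0.0115,  1.1093, -0.0831]), 'dq': array([ 0.0004,  0.0001, -0.0017, -0.0001,  0.    ,  0.0021,  0.0011]), 'joint_torque': array([ -0.0002, -59.6452,   1.6078, -28.119 ,   0.0125,   0.0094,
        -0.    ]), 'position': array([ 0.1556, -0.6562,  0.2383]), 'tcp_rot': array([-0.7022, -0.0828,  0.7025, -0.0815]), 'force': array([ 0.1559,  0.6561, -0.4119]), 'wrist_torque': array([-0.0561, -0.0348, -0.02  ]), 'finger_gap': 0.08541067601656195} 0.008
scene 488.4914771818979 488.4914771818979 274.28579198768773 201.06195217249018 ['color', 'fx', 'fy', 'cx', 'cy', 'extrinsics', 'shot']
[[-0.507   0.5638 -0.652   0.0167]
 [-0.8617 -0.3137  0.3989  0.3272]
 [ 0.0203  0.7641  0.6448  0.6795]
 [ 0.      0.      0.      1.    ]]
cap [([239.0, 350.0], 0.92), ([210.0, 290.0], 0.57)]
wax_injector [([335.0, 227.0], 0.69)]
port_face [([178.0, 237.0], 0.69), ([212.0, 303.0], 0.45)]
tab_a [([211.0, 268.0], 0.61), ([212.0, 302.0], 0.36)]
lever_a [([175.0, 238.0], 0.51), ([217.0, 343.0], 0.47), ([211.0, 268.0], 0.39)]
wax_ring_large [([301.
[... 360 characters left out ...]
', 'cx', 'cy', 'extrinsics', 'shot']
[[ 0.0357  0.9792 -0.1997  0.3671]
 [-0.9994  0.0351 -0.0065 -0.0023]
 [ 0.0006  0.1998  0.9798  0.9937]
 [ 0.      0.      0.      1.    ]]
cap [([223.0, 231.0], 0.86), ([212.0, 295.0], 0.85), ([359.0, 228.0], 0.42)]
wax_injector [([358.0, 230.0], 0.84)]
port_face []
tab_a [([198.0, 281.0], 0.44)]
lever_a [([215.0, 244.0], 0.54), ([220.0, 305.0], 0.53), ([230.0, 214.0], 0.5), ([356.0, 229.0], 0.32)]
wax_ring_large [([275.0, 301.0], 0.72)]
wax_ring_small [([228.0, 154.0], 0.62), ([357.0, 226.0], 0.6)]
tin [([268.0, 148.0], 0.53)]
canister [([342.0, 153.0], 0.83)]
port_rim [([230.0, 213.0], 0.47)]
cap_center [([220.0, 233.0], 0.78), ([210.0, 293.0], 0.57)]
```

View pics/s0.png

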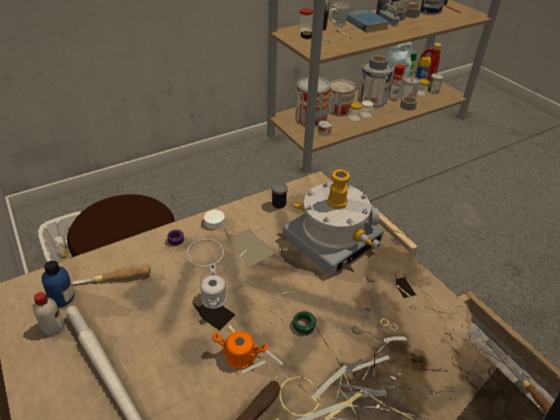

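View pics/t0.png

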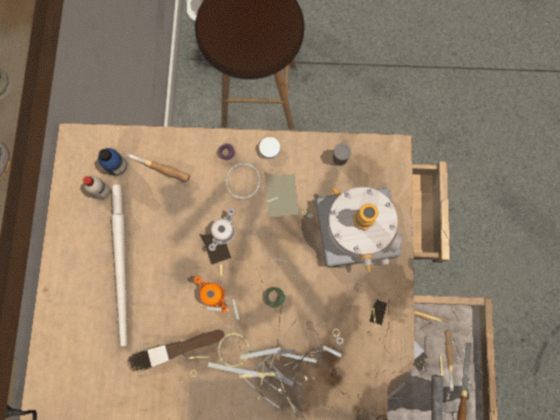

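s0: the aluminium cap is at (213,290) in scene and (222,231) in top. The orange look-alike is at (239,350) and (212,295). The canister is at (280,196) and the brass port at (340,178) and (368,213), so neither is the cap. I choose the silver one and will check it in a close crop.

```bash
cat > b.py <<'E'
from h import *
S=bot.camera("scene");T=bot.camera("top")
def crop(c,x,y,w,k): return cv2.resize(c["color"][y:y+w,x:x+w],None,fx=k,fy=k,interpolation=cv2.INTER_CUBIC)
A=np.hstack([crop(T,187,196,70,5.7142857),crop(S,178,250,70,5.7142857)])
B=np.hstack([crop(T,333,178,70,2.857142857),crop(S,305,160,70,2.857142857),np.zeros((200,400,3),np.uint8)])
save("c0.png",np.vstack([A,B]))
for nm in("cap","lever_a","tab_a"):
  for c,n in((S,"S"),(T,"T")):
    for d in bot.silhouettes(c,nm): 
        m=d["region"];ys,xs=np.nonzero(m); print(nm,n,d["score"],d["uv"],m.sum(),xs.min(),xs.max(),ys.min(),ys.max())
E
python3 b.py
```

```text
cap S 0.91 [212.9, 288.7] 802 201 226 264 308
cap S 0.71 [238.0, 349.5] 1164 212 267 332 368
cap T 0.83 [210.5, 292.4] 660 194 226 276 312
cap T 0.67 [221.9, 231.9] 560 210 233 209 249
lever_a S 0.62 [260.2, 350.3] 102 253 267 344 354
lever_a S 0.59 [217.8, 304.3] 37 209 216 300 305
lever_a S 0.48 [211.7, 267.9] 82 208 216 264 275
lever_a S 0.4 [218.2, 341.5] 77 213 225 334 345
lever_a T 0.65 [220.7, 305.6] 46 219 225 302 311
lever_a T 0.64 [230.5, 214.5] 65 227 233 209 220
lever_a T 0.62 [214.4, 245.4] 54 209 217 240 249
lever_a T 0.37 [199.5, 278.7] 64 194 204 276 285
tab_a S 0.62 [213.2, 305.2] 41 209 217 300 305
tab_a S 0.46 [212.8, 267.6] 95 208 217 264 275
tab_a S 0.42 [261.5, 348.3] 78 254 266 345 353
tab_a S 0.4 [215.8, 340.6] 105 212 225 333 346
tab_a T 0.62 [212.3, 245.4] 78 208 218 240 250
tab_a T 0.41 [231.3, 216.9] 61 226 233 209 220
tab_a T 0.39 [218.9, 308.7] 67 218 226 302 312
```

View pics/c0.png

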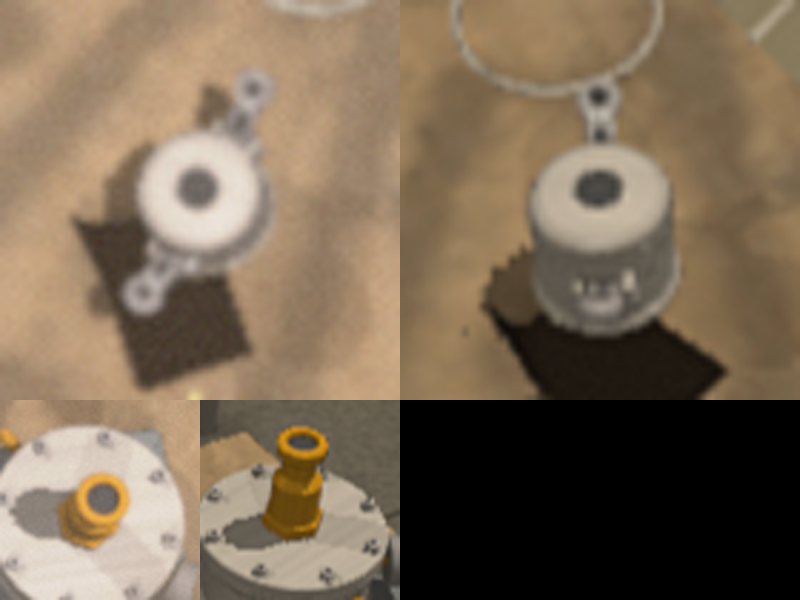

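The crop shows a bare silver cap with two open arms, so the choice stands. In top, the top disc's centre is at (221.5,228.7) and the tabs at (231.4,211.4) and (212.2,247.3). The rim's centre is near (368.6,212.4) in top and (340.5,175.2) in scene. Next I refine the centres.

```bash
cat > c.py <<'E'
from h import *
np.set_printoptions(precision=4,suppress=True)
S=bot.camera("scene");T=bot.camera("top")
def dark(c,u,v,r=6):
    g=cv2.cvtColor(c["color"],cv2.COLOR_RGB2GRAY).astype(float);y,x=np.mgrid[0:420,0:560]
    m=np.hypot(x-u,y-v)<r; lo,hi=g[m].min(),np.percentile(g[m],85); w=np.clip((hi-g)/(hi-lo)-.35,0,1)*m
    return np.array([(w*x).sum(),(w*y).sum()])/w.sum()
cs,ct=dark(S,212.8,282.9),dark(T,221.5,228.7)
print("cap disc",cs,ct,"atz",atz(S,cs,.041),atz(T,ct,.041),"tri",tri(S,cs,T,ct))
# port rim: fit circle r=16mm at z=.164 to brass mask's upper outline in both views
from scipy.optimize import minimize
def brass(c):
    h=cv2.cvtColor(c["color"],cv2.COLOR_RGB2HSV);return ((h[...,0]>12)&(h[...,0]<28)&(h[...,1]>150)&(h[...,2]>110))
for c,u,v,n in((S,340.5,175.2,"S"),(T,368.6,212.4,"T")):
    m=brass(c); y,x=np.mgrid[0:420,0:560]; m&=np.hypot(x-u,y-v)<30
    cs_,_=cv2.findContours(m.astype(np.uint8),cv2.RETR_EXTERNAL,cv2.CHAIN_APPROX_NONE)
    k=max(cs_,key=len)[:,0,:]+0.0; 
    ctr=(u,v)
    # keep outline on the side away from the spigot's stem
    stem=proj(c,atz(c,ctr,.164)-[0,0,.05])-proj(c,atz(c,ctr,.164)); stem/=np.linalg.norm(stem)
    k=k[((k-ctr)@stem)<2]
    P=np.array([atz(c,p,.164)[:2] for p in k])
    f=lambda q:np.abs(np.hypot(*(P-q).T)-.016+.0005*0).sum()
    r=minimize(f,P.mean(0),method="Nelder-Mead",options=dict(xatol=1e-6,fatol=1e-8)).x
    print(n,"rim",r,"res mm",1e3*np.percentile(np.hypot(*(P-r).T)-.016,[10,50,90]),len(P),"clickpt",atz(c,ctr,.164))
a,b=atz(T,(231.4,211.4),.038),atz(T,(212.2,247.3),.038)
print("tabs",a,b,"yaw deg",np.degrees(np.arctan2(*(a-b)[1::-1])),"mid",(a+b)/2)
E
python3 c.py
```

```text
cap disc [212.2516 282.5546] [221.0821 228.491 ] atz [0.5296 0.1318 0.041 ] [0.5286 0.1327 0.041 ] tri (array([0.5283, 0.1324, 0.0427]), np.float64(0.000198806431627119))c.py:24: RuntimeWarning: Mean of empty slice.
  r=minimize(f,P.mean(0),method="Nelder-Mead",options=dict(xatol=1e-6,fatol=1e-8)).x
  ret = ret.dtype.type(ret / rcount)
Traceback (most recent call last):
  File "c.py", line 24, in <module>
    r=minimize(f,P.mean(0),method="Nelder-Mead",options=dict(xatol=1e-6,fatol=1e-8)).x
      ~~~~~~~~^^^^^^^^^^^^^^^^^^^^^^^^^^^^^^^^^^^^^^^^^^^^^^^^^^^^^^^^^^^^^^^^^^^^^^
  File "c.py", line 23, in <lambda>
    f=lambda q:np.abs(np.hypot(*(P-q).T)-.016+.0005*0).sum()
                      ~~~~~~~~^^^^^^^^^^
TypeError: hypot() takes from 2 to 3 positional arguments but 0 were given
```

```bash
sed -i 's/(h\[...,0\]>12)&(h\[...,0\]<28)&(h\[...,1\]>150)&(h\[...,2\]>110)/(h[...,0]>10)\&(h[...,0]<30)\&(h[...,1]>135)\&(h[...,2]>70)/; s/<30$/<26/' c.py; sed -i 's/    k=k\[((k-ctr)@stem)<2\]/    print(m.sum(),k.min(0),k.max(0),stem); k=k[((k-ctr)@stem)<2]/' c.py; python3 c.py
```

```text
cap disc [212.2459 282.5575] [221.07   228.4866] atz [0.5296 0.1318 0.041 ] [0.5286 0.1327 0.041 ] tri (array([0.5283, 0.1324, 0.0427]), np.float64(0.0002138290834820822))
482 [329. 169.] [349. 201.] [-0.1338  0.991 ]
S rim [ 0.5436 -0.13  ] res mm [-1.2156 -0.306   0.795 ] 26 clickpt [ 0.5421 -0.129   0.164 ]
311 [354. 204.] [377. 229.] [-0.608   0.7939]
T rim [ 0.5425 -0.129 ] res mm [-1.8785 -0.3789  0.6162] 29 clickpt [ 0.544  -0.1306  0.164 ]
tabs [0.5634 0.1153 0.038 ] [0.4922 0.1478 0.038 ] yaw deg -24.549488149401352 mid [0.5278 0.1315 0.038 ]
```

```bash
cat > go.py <<'E'
# usage: go.py x y z jawdeg  -> total shift/turn numbers from present pose (tool straight down)
import sys
from h import *
np.set_printoptions(precision=4,suppress=True)
s=bot.sense(); r=R.from_quat(s["tcp_rot"]); M=r.as_matrix()
x,y,z,j=map(float,sys.argv[1:5])
def target(j):
    X=np.array([0,0,-1.]);Y=np.array([np.cos(np.radians(j)),np.sin(np.radians(j)),0]);return np.c_[X,Y,np.cross(X,Y)]
print("t",s["t"],"pos",s["position"],"F",s["force"],"M",s["wrist_torque"],"gap",s["finger_gap"],"j",s["joints"])
print("toolx",M[:,0],"jaw deg",np.degrees(np.arctan2(M[1,1],M[0,1])))
d=M.T@(np.array([x,y,z])-s["position"])
print("shift",d/.4)
for q in(j,j+180):
    w=(r.inv()*R.from_matrix(target(q))).as_rotvec(); print("turn for",q,np.degrees(w)/30)
E
python3 go.py 0.46 -0.35 0.25 -114.5; python3 go.py 0.529 0.1323 0.25 -114.5|grep turn
```

```text
t 1.8 pos [ 0.1557 -0.6568  0.2393] F [0.0971 0.3486 0.3529] M [0.0411 0.0153 0.0275] gap 0.0849959924702606 j [ 1.2299  0.477   0.0224  1.5554 -0.0115  1.1093 -0.0831]
toolx [-0.  0. -1.] jaw deg -76.66502890551284
shift [-0.0268 -0.5709 -0.9171]
turn for -114.5 [1.2612 0.0001 0.0001]
turn for 65.5 [-4.7388 -0.0001  0.0001]
turn for -114.5 [1.2612 0.0001 0.0001]
turn for 65.5 [-4.7388 -0.0001  0.0001]
```

```bash
python3 -m crank '[[-0.02,-0.14,-0.22,-0.25,0,0],[-0.02,-0.28,-0.45,-0.5,0,0],[-0.02,-0.42,-0.68,-0.75,0,0],[-0.02,-0.571,-0.917,-1,0,0],[-0.02,-0.571,-0.917,-1,0,0],[-0.02,-0.571,-0.917,-1,0,0],[-0.02,-0.571,-0.917,-1,0,0],[-0.02,-0.571,-0.917,-1,0,0]]' 1 40 && python3 go.py 0.51 -0.02 0.25 65.5
```

```text
t: 2.8
position: [0.4642, -0.3448, 0.2477]
tcp_rot: [0.657, 0.264, -0.655, 0.264]
force: [-0.4, 0.0, -0.3]
finger_gap: 0.0854
t 2.8 pos [ 0.4642 -0.3448  0.2477] F [-0.3592  0.0269 -0.2965] M [ 0.0198  0.043  -0.0189] gap 0.08544860937623394 j [ 0.735   0.324  -0.2526  1.7701  0.0884  1.0574 -0.3533]
toolx [ 0.0024  0.0017 -1.    ] jaw deg -46.12050575011118
shift [-0.0041 -0.5059 -0.6455]
turn for 65.5 [-3.7207 -0.0029 -0.006 ]
turn for 245.5 [ 2.2793 -0.0054  0.0026]
```

```bash
python3 -m crank '[[0,-0.12,-0.16,-0.3,0,0],[0,-0.24,-0.32,-0.6,0,0],[0,-0.36,-0.48,-0.9,0,0],[0,-0.506,-0.645,-1,0,0],[0,-0.506,-0.645,-1,0,0],[0,-0.506,-0.645,-1,0,0],[0,-0.506,-0.645,-1,0,0]]' && python3 go.py 0.529 0.1323 0.15 65.5
```

```text
t: 3.68
position: [0.5099, -0.0192, 0.2485]
tcp_rot: [0.566, 0.426, -0.563, 0.426]
force: [0.6, -0.9, 1.1]
finger_gap: 0.0857
t 3.675 pos [ 0.5099 -0.0192  0.2485] F [ 0.6305 -0.9212  1.077 ] M [-0.0618 -0.0082  0.0303] gap 0.08568888617809274 j [ 0.3687  0.2379 -0.5234  1.9066  0.1364  1.0292 -0.4914]
toolx [ 0.0027  0.0017 -1.    ] jaw deg -15.970661085139618
shift [ 0.2471 -0.0589 -0.3768]
turn for 65.5 [-2.7157 -0.0008 -0.0067]
turn for 245.5 [ 3.2843 -0.007   0.0009]
```

```bash
python3 -m crank '[[0.04,0,0,-0.35,0,0],[0.08,0,0,-0.7,0,0],[0.12,0,0,-1,0,0],[0.12,0,0,-1,0,0]]' && python3 go.py 0.529 0.1323 0.15 65.5
```

```text
t: 4.18
position: [0.5091, -0.0218, 0.1994]
tcp_rot: [0.437, 0.557, -0.436, 0.556]
force: [-0.1, -0.6, -0.6]
finger_gap: 0.0855
t 4.175 pos [ 0.5091 -0.0218  0.1994] F [-0.143  -0.5692 -0.6445] M [ 0.0224 -0.0017 -0.0001] gap 0.08546166894842054 j [ 0.4222  0.3091 -0.5941  1.9558  0.2114  0.9378 -0.0358]
toolx [-0.0001  0.0011 -1.    ] jaw deg 13.752473519010941
shift [ 0.1239  0.14   -0.3623]
turn for 65.5 [-1.7249 -0.0018 -0.0013]
turn for 245.5 [ 4.2751 -0.0015  0.0022]
```

```bash
python3 -m crank '[[0.04,0.05,-0.12,-0.35,0,0],[0.08,0.1,-0.24,-0.7,0,0],[0.12,0.14,-0.362,-1,0,0],[0.12,0.14,-0.362,-1,0,0],[0.12,0.14,-0.362,-1,0,0]]' && python3 go.py 0.529 0.1323 0.1 65.5
```

```text
t: 4.8
position: [0.5296, 0.1305, 0.1519]
tcp_rot: [0.279, 0.65, -0.279, 0.65]
force: [0.2, -0.8, 0.0]
finger_gap: 0.0853
t 4.8 pos [0.5296 0.1305 0.1519] F [ 0.232  -0.7863  0.0308] M [-0.0197 -0.0809  0.0046] gap 0.08532675816015006 j [ 0.1997  0.46   -0.7026  1.9125  0.3743  0.9027  0.071 ]
toolx [ 0.0001 -0.0001 -1.    ] jaw deg 43.48642617140084
shift [ 0.1296  0.0019 -0.0043]
turn for 65.5 [-0.7338  0.0003 -0.    ]
turn for 245.5 [ 5.2662 -0.     -0.0004]
```

```bash
python3 -m crank '[[0.05,0.002,-0.004,-0.37,0,0],[0.13,0.002,-0.004,-0.734,0,0],[0.13,0.002,-0.004,-0.734,0,0],[0.13,0.002,-0.004,-0.734,0,0],[0.13,0.002,-0.004,-0.734,0,0]]' && python3 go.py 0.529 0.1323 0.012 65.5
python3 - <<'E'
from h import *
S=bot.camera("scene");T=bot.camera("top")
def crop(c,x,y,w,k): return cv2.resize(c["color"][y:y+w,x:x+w],None,fx=k,fy=k,interpolation=cv2.INTER_CUBIC)
save("g1.png",np.hstack([crop(T,172,181,100,4),crop(S,163,235,100,4)]))
E
```

```text
t: 5.42
position: [0.5301, 0.1321, 0.1013]
tcp_rot: [0.151, 0.69, -0.151, 0.692]
force: [-1.0, 0.3, -0.2]
finger_gap: 0.0851
t 5.425 pos [0.5301 0.1321 0.1013] F [-0.9916  0.3339 -0.2369] M [0.0313 0.0316 0.0143] gap 0.08509258105950618 j [ 0.2197  0.5529 -0.7442  1.9442  0.5023  0.8346  0.3425]
toolx [ 0.0025 -0.     -1.    ] jaw deg 65.3150133843496
shift [ 0.2233 -0.0008 -0.0033]
turn for 65.5 [-0.0062  0.0044 -0.002 ]
turn for 245.5 [ 5.9938 -0.0031 -0.0069]
```

View pics/g1.png

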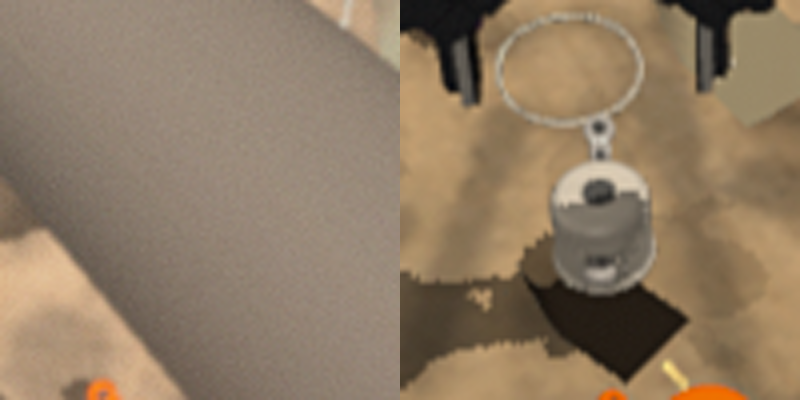

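The open fingers hang at about (465,80) and (710,70) of the crop, either side of the cap at (600,230). The arm hides the top view. I go down and grip.

```bash
python3 -m crank '[[0.07,0,-0.003,0,0.004,0],[0.14,0,-0.003,0,0.004,0],[0.19,0,-0.003,0,0.004,0],[0.22,-0.001,-0.003,0,0.004,0],[0.223,-0.001,-0.003,0,0.004,0],[0.223,-0.001,-0.003,0,0.004,0]]' 1 40 && python3 -m crank '[[0,0,0,0,0,0],[0,0,0,0,0,0],[0,0,0,0,0,0],[0,0,0,0,0,0],[0,0,0,0,0,0],[0,0,0,0,0,0],[0,0,0,0,0,0]]' 0 40; python3 go.py 0.529 0.1323 0.012 65.5
```

```text
t: 6.28
position: [0.5292, 0.1327, 0.0123]
tcp_rot: [0.151, 0.691, -0.15, 0.691]
force: [0.3, 0.2, -0.2]
finger_gap: 0.0853
t: 7.15
position: [0.5294, 0.1327, 0.0129]
tcp_rot: [0.151, 0.69, -0.15, 0.691]
force: [-0.2, -1.3, 6.4]
finger_gap: 0.0415
t 7.15 pos [0.5294 0.1327 0.0129] F [-0.2456 -1.3435  6.4007] M [-0.2087  0.2763 -0.0334] gap 0.04150729549986145 j [ 0.1374  0.6787 -0.6426  1.9835  0.6355  0.6862  0.2334]
toolx [ 0.0017  0.0009 -1.    ] jaw deg 65.4009392067729
shift [ 0.0022 -0.0013 -0.0006]
turn for 65.5 [-0.0033  0.0022 -0.0028]
turn for 245.5 [ 5.9967 -0.0044 -0.0035]
```

```bash
python3 -m crank '[[-0.05,0,0,0,0,0],[-0.15,0,0,0,0,0],[-0.28,0,0,0,0,0],[-0.41,0,0,0,0,0],[-0.52,0,0,0,0,0],[-0.53,0,0,0,0,0],[-0.53,0,0,0,0,0]]'; python3 go.py 0.543 -0.1295 0.225 65.5
```

```text
t: 8.02
position: [0.5285, 0.1321, 0.2247]
tcp_rot: [0.151, 0.69, -0.151, 0.691]
force: [0.3, -1.0, -3.6]
finger_gap: 0.0413
t 8.025 pos [0.5285 0.1321 0.2247] F [ 0.2506 -0.971  -3.5589] M [-0.0506  0.0157 -0.0283] gap 0.04133342421352264 j [ 0.3171  0.3986 -0.8484  1.842   0.3424  1.0528  0.4765]
toolx [ 0.0013  0.0001 -1.    ] jaw deg 65.3989967909914
shift [-0.0007 -0.5794  0.3052]
turn for 65.5 [-0.0034  0.0022 -0.0013]
turn for 245.5 [ 5.9966 -0.002  -0.0035]
```

```bash
python3 -m crank '[[0,-0.05,0.03,0,0,0],[0,-0.15,0.08,0,0,0],[0,-0.27,0.14,0,0,0],[0,-0.39,0.205,0,0,0],[0,-0.5,0.26,0,0,0],[0,-0.56,0.295,0,0,0],[0,-0.579,0.305,0,0.002,0],[0,-0.579,0.305,0,0.002,0],[0,-0.579,0.305,0,0.002,0]]'; python3 go.py 0.543 -0.1295 0.205 65.5
cat > v.py <<'E'
from h import *
import sys
S=bot.camera("scene");T=bot.camera("top")
def crop(c,x,y,w,k): return cv2.resize(c["color"][y:y+w,x:x+w],None,fx=k,fy=k,interpolation=cv2.INTER_CUBIC)
save(sys.argv[1],np.hstack([crop(T,328,165,80,5),crop(S,300,120,80,5)]))
E
python3 v.py p1.png
```

```text
t: 9.15
position: [0.5429, -0.1272, 0.2245]
tcp_rot: [0.15, 0.691, -0.149, 0.691]
force: [-0.9, 0.6, -3.0]
finger_gap: 0.0414
t 9.15 pos [ 0.5429 -0.1272  0.2245] F [-0.9144  0.5709 -2.9774] M [ 0.0297  0.0242 -0.0305] gap 0.04136225774270764 j [ 0.7345  0.4036 -0.7791  1.815   0.3211  1.0545  0.9787]
toolx [-0.0001  0.0015 -1.    ] jaw deg 65.56124614653427
shift [ 0.0487 -0.0053  0.0028]
turn for 65.5 [ 0.002  -0.0014 -0.0026]
turn for 245.5 [-5.998   0.0041 -0.0022]
```

View pics/p1.png

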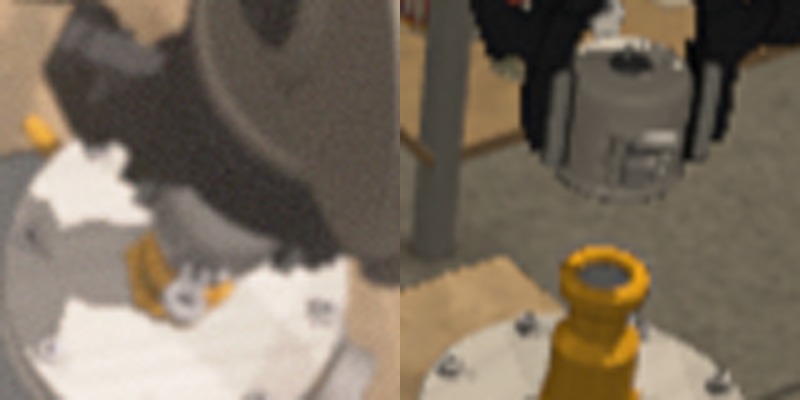

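p1: the cap hangs upright in the grip, with its disc at S(346,132) and its mouth about S(345.7,158). The port rim is at about S(341,175). I compare these with the projections.

```bash
cat > m.py <<'E'
from h import *
np.set_printoptions(precision=4,suppress=True)
S=bot.camera("scene"); s=bot.sense(); p=s["position"]
g=cv2.cvtColor(S["color"],cv2.COLOR_RGB2GRAY).astype(float);y,x=np.mgrid[0:420,0:560]
top=np.array([p[0],p[1],p[2]+.0281]); e=proj(S,top); print("pos",p,"pred disc",e)
m=np.hypot(x-346.4,y-132.3)<5; hi=np.percentile(g[m],85);lo=g[m].min();w=np.clip((hi-g)/(hi-lo)-.35,0,1)*m
d=np.array([(w*x).sum(),(w*y).sum()])/w.sum(); print("disc",d,"-> xy at that z",atz(S,d,top[2]), )
# rim in scene: row-wise brass extents at rim
h=cv2.cvtColor(S["color"],cv2.COLOR_RGB2HSV); b=(h[...,0]>10)&(h[...,0]<30)&(h[...,1]>135)
for r in range(168,186): 
    k=np.nonzero(b[r,325:358])[0]+325; print(r,k.min() if len(k) else None,k.max() if len(k) else None,end="; ")
th=np.linspace(0,2*np.pi,90)
for c in((.543,-.1295),(.5436,-.13),(.5425,-.129)):
    q=np.array([proj(S,(c[0]+.016*np.cos(a),c[1]+.016*np.sin(a),.1625)) for a in th]); print("\nrim model",c,"u",q[:,0].min(),q[:,0].max(),"v",q[:,1].min(),q[:,1].max(),end="")
q=np.array([proj(S,(p[0]+.022*np.cos(a),p[1]+.022*np.sin(a),p[2]-.0109)) for a in th]); print("\nmouth flange model u",q[:,0].min(),q[:,0].max(),"v",q[:,1].max())
gg=g[140:162,328:346+12]; print("cap row 150 gray",g[150,328:362].astype(int)); print("row156",g[156,328:362].astype(int)); print("col 345",g[150:166,345].astype(int))
E
python3 m.py
```

```text
pos [ 0.543  -0.1279  0.2248] pred disc [345.5034 131.7439]
disc [345.7831 131.9397] -> xy at that z [ 0.5423 -0.128   0.2529]
168 None None; 169 337 342; 170 335 345; 171 334 346; 172 333 347; 173 332 348; 174 332 349; 175 332 349; 176 332 349; 177 332 349; 178 332 349; 179 333 348; 180 334 348; 181 334 347; 182 334 345; 183 333 344; 184 332 344; 185 331 346; 
rim model (0.543, -0.1295) u 331.24611360137243 349.5040145286314 v 170.0999929157072 181.11786509252033
rim model (0.5436, -0.13) u 331.27891320634694 349.52433259496786 v 169.84347390436568 180.8462626323245
rim model (0.5425, -0.129) u 331.1801327704851 349.4490612481898 v 170.3275201461808 181.35880890430116
mouth flange model u 329.81562683636355 355.9594017348101 v 159.04904022294255
cap row 150 gray [57 64 86 85 70 46 78 82 83 84 89 94 89 72 69 82 86 65 63 64 61 67 69 73
 78 95 82 77 52 10 39 77 81 81]
row156 [ 99  98  99 102 100  86  81  88  95 104 101  93  92  82  93  89  71  77
  81  79  79  81  84  87  94  92  92  96 104 105 102 102 104 105]
col 345 [ 65  76  78  74  74  76  77  91 106  95  93 100 103 104 101 102]
```

```bash
python3 go.py 0.544 -0.1298 0.182 65.5 | tail -4
```

```text
toolx [ 0.0005  0.0008 -1.    ] jaw deg 65.52076266831209
shift [ 0.107  -0.0034  0.0041]
turn for 65.5 [ 0.0007  0.0002 -0.0017]
turn for 245.5 [-5.9993  0.0027  0.0003]
```

```bash
python3 -m crank '[[0.03,-0.003,0.004,0,0,-0.002],[0.06,-0.003,0.004,0,0,-0.002],[0.09,-0.003,0.004,0,0,-0.002],[0.1,-0.003,0.004,0,0,-0.002],[0.105,-0.003,0.004,0,0,-0.002],[0.107,-0.003,0.004,0,0,-0.002],[0.107,-0.003,0.004,0,0,-0.002],[0.107,-0.003,0.004,0,0,-0.002]]';python3 go.py 0.544 -0.1298 0.165 65.5;python3 v.py p2.png
```

```text
t: 10.3
position: [0.5442, -0.1296, 0.1823]
tcp_rot: [0.15, 0.691, -0.15, 0.691]
force: [0.3, 0.7, -3.2]
finger_gap: 0.0412
t 10.3 pos [ 0.5442 -0.1296  0.1823] F [ 0.2531  0.7333 -3.2477] M [ 0.0379  0.0078 -0.0426] gap 0.04124583750874906 j [ 0.7111  0.4535 -0.7537  1.8533  0.37    0.9791  0.941 ]
toolx [ 0.0005 -0.0003 -1.    ] jaw deg 65.52203212705219
shift [ 0.0432 -0.0006 -0.0002]
turn for 65.5 [0.0007 0.0011 0.0002]
turn for 245.5 [-5.9993 -0.0003  0.0018]
```

View pics/p2.png

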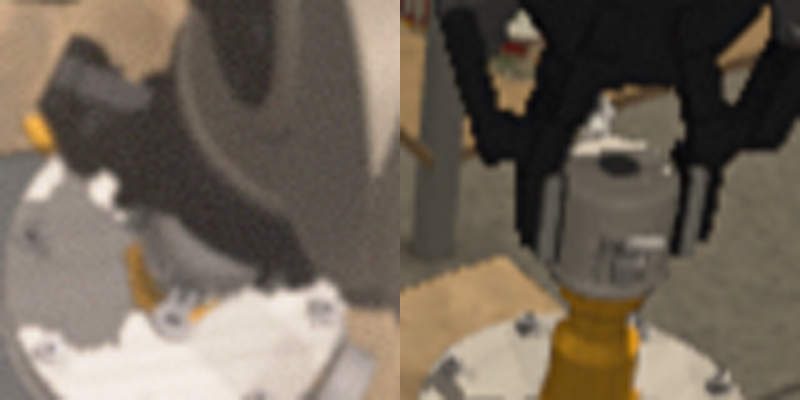

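```bash
cat > o.py <<'E'
from h import *
import sys
S=bot.camera("scene"); s=bot.sense(); p=s["position"]
K=10;x0,y0=320,140;W,H=55,50
im=cv2.resize(S["color"][y0:y0+H,x0:x0+W],None,fx=K,fy=K,interpolation=cv2.INTER_CUBIC)
th=np.linspace(0,2*np.pi,120)
def circ(c,r,col):
    q=np.array([proj(S,(c[0]+r*np.cos(a),c[1]+r*np.sin(a),c[2])) for a in th]); q=((q-[x0,y0]+.5)*K).astype(np.int32)
    cv2.polylines(im,[q],True,col,1)
zm=p[2]-.0129
circ((p[0],p[1],zm),.022,(255,0,0));circ((p[0],p[1],zm+.004),.022,(255,0,0));circ((p[0],p[1],zm+.041),.021,(0,255,0));circ((.5437,-.1298,.164),.016,(0,0,255))
circ((.5437,-.1298,.135),.0105,(0,0,255))
save(sys.argv[1],im)
E
python3 o.py o1.png
```

```text
(no output)
```

View pics/o1.png

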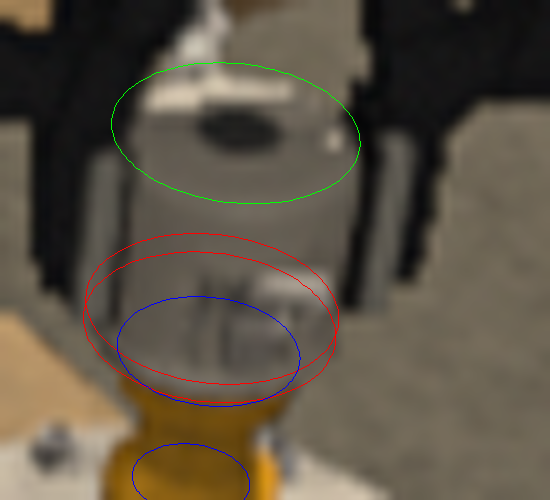

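o1 agrees with the model to about half a pixel. The left pad hides the cap's left flank, which is why it looked offset. I lower it slowly.

```bash
python3 -m crank '[[0.004,-0.001,0,0,0,0],[0.008,-0.001,0,0,0,0],[0.012,-0.001,0,0,0,0],[0.015,-0.001,0,0,0,0],[0.018,-0.001,0,0,0,0],[0.021,-0.001,0,0,0,0],[0.024,-0.001,0,0,0,0]]';python3 go.py 0.544 -0.1298 0.165 65.5|head -3
```

```text
t: 11.32
position: [0.5448, -0.1302, 0.173]
tcp_rot: [0.15, 0.69, -0.15, 0.692]
force: [2.2, -1.0, -0.9]
finger_gap: 0.0411
t 11.325 pos [ 0.5448 -0.1302  0.173 ] F [ 2.1825 -1.0373 -0.8702] M [-0.1793 -0.3819  0.0294] gap 0.04105783111125078 j [ 0.7058  0.4647 -0.7474  1.8612  0.3815  0.9612  0.9324]
toolx [ 0.0022 -0.0007 -1.    ] jaw deg 65.52045373553777
shift [ 0.0201  0.     -0.0022]
```

```bash
python3 -m crank '[[0,0,0.002,0,0,0],[0.003,0,0.002,0,0,0],[0.006,0,0.002,0,0,0],[0.009,0,0.002,0,0,0],[0.012,0,0.002,0,0,0]]';python3 go.py 0.544 -0.1298 0.165 65.5|head -3
```

```text
t: 11.95
position: [0.5454, -0.1305, 0.1681]
tcp_rot: [0.15, 0.69, -0.15, 0.692]
force: [0.5, 0.1, -2.2]
finger_gap: 0.041
t 11.95 pos [ 0.5454 -0.1305  0.1681] F [ 0.5497  0.1039 -2.2225] M [0.0259 0.0363 0.003 ] gap 0.04100375797207987 j [ 0.7022  0.4719 -0.7435  1.8637  0.3878  0.9533  0.9279]
toolx [ 0.0019 -0.0007 -1.    ] jaw deg 65.51790109429375
shift [ 0.0077  0.0002 -0.004 ]
```

```bash
python3 -m crank '[[0.004,0,0,0,0,0],[0.008,0,0,0,0,0],[0.012,0,0,0,0,0],[0.016,0,0,0,0,0],[0.02,0,0,0,0,0],[0.024,0,0,0,0,0],[0.028,0,0,0,0,0],[0.032,0,0,0,0,0],[0.036,0,0,0,0,0],[0.039,0,0,0,0,0]]';python3 go.py 0.5454 -0.1305 0.15 65.5|head -3
```

```text
t: 13.2
position: [0.5454, -0.1305, 0.1524]
tcp_rot: [0.15, 0.69, -0.15, 0.692]
force: [-0.0, 0.0, -2.3]
finger_gap: 0.0412
t 13.2 pos [ 0.5454 -0.1305  0.1524] F [-0.0011  0.0184 -2.2666] M [-0.0155  0.0042 -0.0009] gap 0.04117558543153168 j [ 0.692   0.4913 -0.7324  1.8767  0.4066  0.9257  0.9123]
toolx [ 0.0018 -0.0006 -1.    ] jaw deg 65.51747487949073
shift [ 0.0059  0.0001 -0.    ]
```

```bash
python3 -m crank '[[0.002,0,0,0,0,0],[0.004,0,0,0,0,0],[0.006,0,0,0,0,0],[0.008,0,0,0,0,0],[0.01,0,0,0,0,0]]'; python3 -m crank '[[0.0012,0,0,0,0,0],[0.0025,0,0,0,0,0]]'
```

```text
t: 13.82
position: [0.5454, -0.1305, 0.1483]
tcp_rot: [0.15, 0.69, -0.15, 0.692]
force: [0.9, 0.8, -2.9]
finger_gap: 0.0415
t: 14.08
position: [0.5454, -0.1305, 0.1473]
tcp_rot: [0.15, 0.69, -0.15, 0.692]
force: [-0.1, 0.5, -2.8]
finger_gap: 0.041
```

```bash
python3 -m crank '[[0.0012,0,0,0,0,0],[0.0025,0,0,0,0,0]]'
```

```text
t: 14.32
position: [0.5454, -0.1305, 0.1463]
tcp_rot: [0.15, 0.69, -0.15, 0.692]
force: [-0.2, 0.6, -2.6]
finger_gap: 0.0409
```

```bash
python3 -m crank '[[0.0012,0,0,0,0,0],[0.0025,0,0,0,0,0]]';python3 -m crank '[[0.001,0,0,0,0,0],[0.001,0,0,0,0,0]]'
```

```text
t: 14.58
position: [0.5455, -0.1305, 0.1457]
tcp_rot: [0.15, 0.69, -0.15, 0.692]
force: [-3.3, 0.3, 5.9]
finger_gap: 0.0412
t: 14.82
position: [0.5455, -0.1305, 0.1457]
tcp_rot: [0.15, 0.69, -0.15, 0.692]
force: [-3.0, 0.4, 5.2]
finger_gap: 0.0414
```

```bash
python3 -m crank '[[0.001,0,0,0,0,0],[0.002,0,0,0,0,0]]'
```

```text
t: 15.08
position: [0.5455, -0.1305, 0.1457]
tcp_rot: [0.149, 0.69, -0.15, 0.692]
force: [-5.5, -0.1, 11.0]
finger_gap: 0.0411
```

```bash
python3 -m crank '[[0.0017,0,-0.001,0,0,0],[0.0017,0,-0.001,0,0,0],[0.0017,0,-0.001,0,0,0],[0.0017,0,-0.001,0,0,0]]'; python3 v.py p3.png
```

```text
t: 15.58
position: [0.5455, -0.1305, 0.1457]
tcp_rot: [0.149, 0.69, -0.151, 0.692]
force: [-3.5, -0.4, 7.2]
finger_gap: 0.0412
```

View pics/p3.png

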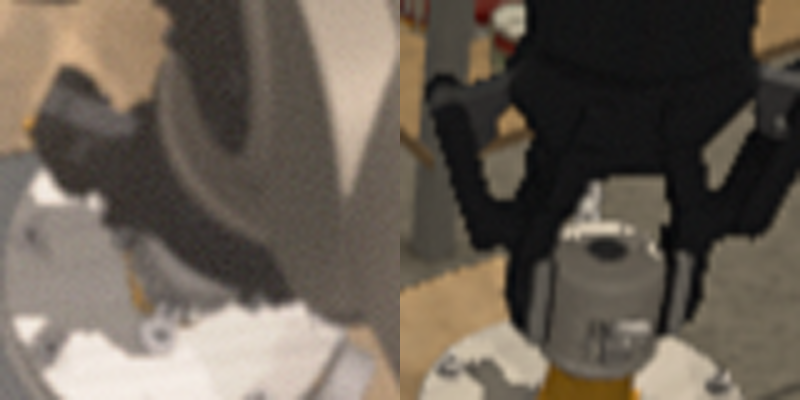

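p3: the cap sits on the port with its arms open, and its disc is at S(341.5,169.5). The push held at about 10–13 N. I release and rise.

```bash
python3 -m crank '[[0,0,0,0,0,0],[0,0,0,0,0,0],[0,0,0,0,0,0],[0,0,0,0,0,0],[0,0,0,0,0,0],[-0.03,0,0,0,0,0],[-0.08,0,0,0,0,0],[-0.14,0,0,0,0,0],[-0.15,0,0,0,0,0],[-0.15,0,0,0,0,0]]' 1; python3 go.py 0.5454 -0.1305 0.205 -24.48
```

```text
t: 16.92
position: [0.5455, -0.1306, 0.2063]
tcp_rot: [0.149, 0.689, -0.151, 0.692]
force: [1.2, -0.3, -0.6]
finger_gap: 0.0851
t 16.925 pos [ 0.5455 -0.1306  0.2063] F [ 1.2424 -0.2541 -0.5712] M [-0.0012  0.0184 -0.0368] gap 0.08512866737124418 j [ 0.7239  0.426  -0.7664  1.8298  0.3468  1.0199  0.9611]
toolx [ 0.0036 -0.0032 -1.    ] jaw deg 65.48507469232585
shift [ 0.0033  0.     -0.0003]
turn for -24.48 [ 2.9988  0.009  -0.0049]
turn for 155.52 [-3.0012  0.0049  0.009 ]
```

Turn a quarter, setting the opening to about 60 mm meanwhile.

```bash
python3 -m crank '[[0,0,0,0.34,0,0],[0,0,0,0.68,0,0],[0,0,0,1,0.009,-0.005],[0,0,0,1,0.009,-0.005]]' 0.71; python3 -m crank '[[0,0,0,0.34,0,0],[0,0,0,0.68,0,0],[0,0,0,1,0,0],[0,0,0,1,0,0]]';python3 -m crank '[[0,0,0,0.34,0,0],[0,0,0,0.68,0,0],[0,0,0,1,0,0],[0,0,0,1,0,0]]'; python3 go.py 0.5454 -0.1305 0.205 -24.48
```

```text
t: 17.42
position: [0.5451, -0.1304, 0.2056]
tcp_rot: [0.322, 0.629, -0.324, 0.628]
force: [-0.5, -0.8, -0.9]
finger_gap: 0.0608
t: 17.92
position: [0.5448, -0.1304, 0.2052]
tcp_rot: [0.472, 0.525, -0.475, 0.524]
force: [0.1, 0.3, -0.0]
finger_gap: 0.0608
t: 18.42
position: [0.5446, -0.1303, 0.2049]
tcp_rot: [-0.591, -0.386, 0.594, -0.386]
force: [0.1, -0.6, -0.3]
finger_gap: 0.0605
t 18.425 pos [ 0.5446 -0.1303  0.2049] F [ 0.0706 -0.5659 -0.3348] M [ 0.0014  0.0434 -0.0079] gap 0.060503004095821655 j [ 0.4772  0.363  -0.4426  1.8432  0.1874  0.9801 -0.4609]
toolx [-0.0042 -0.0025 -1.    ] jaw deg -23.793793678333166
shift [-0.0002  0.002  -0.0004]
turn for -24.48 [0.0229 0.0076 0.0055]
turn for 155.52 [-5.9771 -0.0085  0.0119]
```

```bash
python3 -m crank '[[0.02,0.002,0,0.023,0.008,0.005],[0.04,0.002,0,0.023,0.008,0.005],[0.055,0.002,0,0.023,0.008,0.005],[0.055,0.002,0,0.023,0.008,0.005]]'; python3 go.py 0.5454 -0.1305 0.17 -24.48; python3 v.py p4.png
```

```text
t: 18.92
position: [0.5448, -0.1306, 0.1821]
tcp_rot: [-0.594, -0.383, 0.595, -0.382]
force: [0.1, 0.4, 0.1]
finger_gap: 0.061
t 18.925 pos [ 0.5448 -0.1306  0.1821] F [0.1237 0.4075 0.0935] M [-0.0393 -0.0811  0.022 ] gap 0.06100281133746719 j [ 0.4724  0.3887 -0.4358  1.8654  0.1999  0.9319 -0.4815]
toolx [-0.0015  0.0007 -1.    ] jaw deg -24.43968895527814
shift [ 0.0302  0.0014 -0.0009]
turn for -24.48 [ 0.0013 -0.      0.0032]
turn for 155.52 [-5.9987 -0.0051 -0.    ]
```

View pics/p4.png

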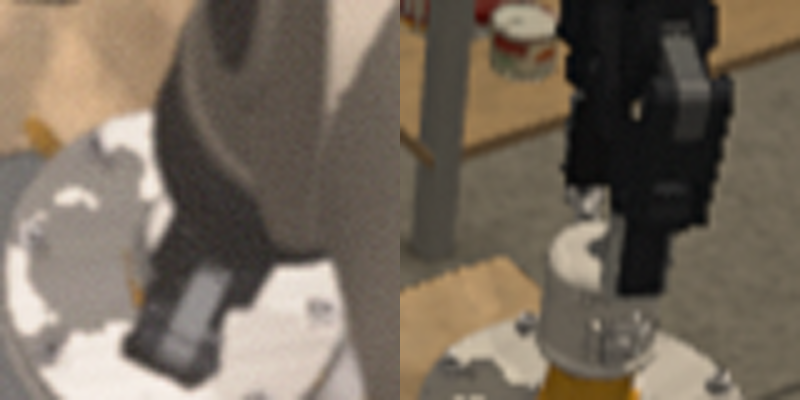

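```bash
cat > o2.py <<'E'
from h import *
import sys
S=bot.camera("scene"); s=bot.sense(); p=s["position"]; M=R.from_quat(s["tcp_rot"]).as_matrix()
K=10;x0,y0=318,140;W,H=55,58
im=cv2.resize(S["color"][y0:y0+H,x0:x0+W],None,fx=K,fy=K,interpolation=cv2.INTER_CUBIC)
def poly(P,col): cv2.polylines(im,[((np.array([proj(S,q) for q in P])-[x0,y0]+.5)*K).astype(np.int32)],True,col,1)
g=s["finger_gap"]/2; tip=float(sys.argv[2])
for sg in(1,-1): poly([p+M@np.array([tip,sg*a,b]) for a,b in((g,-.011),(g+.014,-.011),(g+.014,.011),(g,.011))],(255,0,0))
c=np.array([.5454,-.1305,.1328]); ax=np.array([np.cos(np.radians(-24.5)),np.sin(np.radians(-24.5)),0]); ay=np.array([-ax[1],ax[0],0])
th=np.linspace(0,2*np.pi,40)
al=np.radians(float(sys.argv[3]))
for sg in(1,-1):
    e=sg*ax*np.cos(al)+np.array([0,0,np.sin(al)]); n=-sg*ax*np.sin(al)+np.array([0,0,np.cos(al)])
    t=c+sg*ax*.022+np.array([0,0,.018])+e*.025+n*.0055
    poly([t+.007*(np.cos(a)*e+np.sin(a)*ay) for a in th],(0,255,255))
for r,z in((.022,0),(.021,.041)): poly([c+[r*np.cos(a),r*np.sin(a),z] for a in th],(0,255,0))
save(sys.argv[1],im)
E
python3 o2.py o2.png 0.003 45
```

```text
(no output)
```

View pics/o2.png

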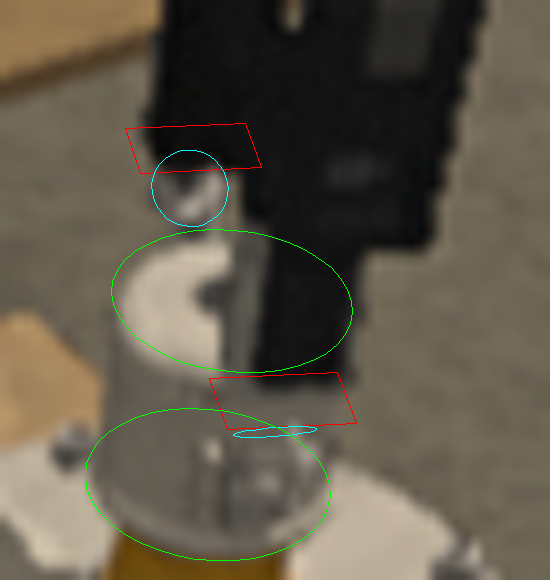

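o2: the fingertips at (190,150) and (280,400) stand right over the open tabs at (190,190) and (275,432). I push down evenly.

```bash
python3 -m crank '[[0.006,0.001,-0.001,0,0,0],[0.012,0.001,-0.001,0,0,0],[0.018,0.001,-0.001,0,0,0],[0.024,0.001,-0.001,0,0,0],[0.03,0.001,-0.001,0,0,0]]'; python3 go.py 0.5454 -0.1305 0.158 -24.48|head -3
```

```text
t: 19.7
position: [0.5466, -0.1306, 0.1719]
tcp_rot: [0.595, 0.382, -0.594, 0.383]
force: [-2.7, 0.1, 12.7]
finger_gap: 0.0604
t 19.7 pos [ 0.5466 -0.1306  0.1719] F [-2.7262  0.0886 12.6695] M [-0.0187  0.6573  0.0249] gap 0.060401396390903306 j [ 0.4676  0.4021 -0.4322  1.8727  0.2093  0.9097 -0.4903]
toolx [ 0.0014 -0.0002 -1.    ] jaw deg -24.467296720850282
shift [ 0.0347 -0.0028  0.0011]
```

```bash
python3 -m crank '[[0.006,-0.001,0.001,0,0,0],[0.012,-0.002,0.001,0,0,0],[0.018,-0.002,0.001,0,0,0],[0.024,-0.002,0.001,0,0,0]]'; python3 go.py 0.5454 -0.1305 0.158 -24.48|head -3
```

```text
t: 20.2
position: [0.5492, -0.1313, 0.1657]
tcp_rot: [0.597, 0.38, -0.592, 0.385]
force: [1.6, -1.5, 18.3]
finger_gap: 0.0606
t 20.2 pos [ 0.5492 -0.1313  0.1657] F [ 1.6297 -1.5445 18.3453] M [-0.2785 -0.0852 -0.0142] gap 0.06062673042047575 j [ 0.4649  0.4099 -0.4293  1.8776  0.2171  0.8898 -0.4964]
toolx [ 0.0093 -0.0021 -1.    ] jaw deg -24.495533754932143
shift [ 0.0191 -0.0098  0.0021]
```

```bash
python3 -m crank '[[-0.03,-0.005,0.001,0,0,0],[-0.06,-0.01,0.002,0,0,0],[-0.08,-0.01,0.002,0,0,0.01],[-0.08,-0.01,0.002,0,0,0.01]]'; python3 go.py 0.5454 -0.1305 0.158 -24.48
python3 - <<'E'
from h import *
S=bot.camera("scene");T=bot.camera("top")
for c,n in((S,"S"),(T,"T")):
  for nm in("lever_a","tab_a","cap"):
    for d in bot.silhouettes(c,nm)[:4]:
        m=d["region"];ys,xs=np.nonzero(m);print(n,nm,round(d["score"],2),d["uv"],m.sum(),xs.min(),xs.max(),ys.min(),ys.max())
E
python3 o2.py o3.png 0.0 45
```

```text
t: 20.7
position: [0.5451, -0.1303, 0.1982]
tcp_rot: [0.598, 0.378, -0.591, 0.387]
force: [0.4, -0.0, -0.0]
finger_gap: 0.0609
t 20.7 pos [ 0.5451 -0.1303  0.1982] F [ 0.3944 -0.0393 -0.0033] M [ 0.0229 -0.004  -0.0434] gap 0.060850512486588515 j [ 0.4775  0.3615 -0.4407  1.8627  0.1921  0.9428 -0.4769]
toolx [ 0.0151 -0.0046 -0.9999] jaw deg -24.497809131706276
shift [ 0.1006 -0.0007  0.0002]
turn for -24.48 [-0.0006 -0.0039 -0.0298]
turn for 155.52 [ 5.9993 -0.0469  0.0061]
S tab_a 0.59 [214.8, 340.1] 105 212 225 333 346
S tab_a 0.46 [336.9, 158.8] 46 332 339 157 164
S cap 0.98 [236.1, 348.9] 1162 212 267 332 369
S cap 0.93 [336.7, 181.8] 713 326 353 157 196
T lever_a 0.53 [198.1, 279.2] 55 194 203 277 285
T lever_a 0.5 [228.4, 152.3] 168 219 233 144 159
T lever_a 0.38 [222.2, 308.6] 73 217 227 301 312
T tab_a 0.38 [218.8, 306.6] 72 218 227 301 312
T cap 0.69 [211.4, 291.5] 610 194 225 276 311
T cap 0.48 [356.0, 212.9] 88 353 362 204 222
```

View pics/o3.png

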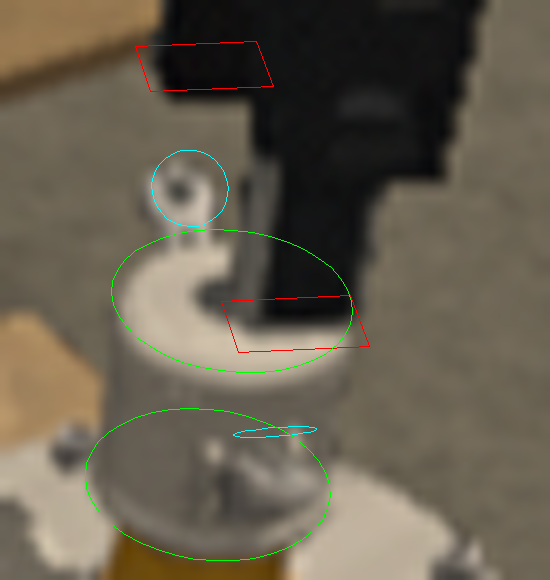

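```bash
cat > pr.py <<'E'
from h import *
np.set_printoptions(precision=1,suppress=True,linewidth=200)
S=bot.camera("scene");T=bot.camera("top")
c=np.array([.5454,-.1305,.1328]); ax=np.array([np.cos(np.radians(-24.5)),np.sin(np.radians(-24.5)),0])
for al in(45,30,15,0,-30,-60):
    a=np.radians(al);o=[]
    for sg in(1,-1):
        e=sg*ax*np.cos(a)+np.array([0,0,np.sin(a)]);n=-sg*ax*np.sin(a)+np.array([0,0,np.cos(a)])
        t=c+sg*ax*.022+np.array([0,0,.018])+e*.025+n*.0055
        o+=[proj(S,t),proj(T,t)]
    print(al,"a S",o[0],"T",o[1],"b S",o[2],"T",o[3])
g=cv2.cvtColor(T["color"],cv2.COLOR_RGB2GRAY)
print(g[222:248,346:374])
E
python3 pr.py
```

```text
45 a S [336.5 158.3] T [378.2 191.9] b S [345.  182.7] T [360.2 229.5]
30 a S [335.7 158.7] T [379.  189.9] b S [345.3 186.6] T [358.6 232.7]
15 a S [335.  159.9] T [379.4 188.7] b S [345.5 190.5] T [357.2 235.3]
0 a S [334.4 162. ] T [379.3 188.5] b S [345.3 194.2] T [356.1 237. ]
-30 a S [333.7 168. ] T [377.8 190.7] b S [344.4 200. ] T [355.2 237.9]
-60 a S [333.9 175.1] T [375.  195.8] b S [342.8 202.3] T [356.1 235.3]
[[145 145 146 145 146 146 144 133 123 126 119  95  68  58  54  59  50  57  55  82 118 137 144 143 141 147 143 109]
 [146 150 149 150 145 143 147 141 126 124 121  89  62  55  56  59  66  62  64  95 130 143 141 147 147 145 130 100]
 [143 147 146 147 146 146 146 141 125 118 109  86  67  66  65  68  70  66  83 115 138 147 142 144 142 138 117  84]
 [150 146 147 146 146 145 143 140 127 115 106  87  82  83  74  69  70  72  95 122 143 145 142 146 146 133 101  69]
 [145 145 145 149 146 145 147 144 133 121 101  86  88  85  81  76  80  86 109 134 147 141 146 145 139 123  79  66]
 [144 147 145 144 141 144 142 142 140 119  98  77  74  74  75  80  77  90 124 141 143 141 143 146 
[... 1617 characters left out ...]
 211 213]
 [237 237 236 237 237 236 239 238 239 238 238 237 237 238 237 238 238 236 232 218 195 191 194 199 207 212 211 209]
 [237 239 238 237 237 238 238 237 237 238 235 232 234 236 237 236 236 235 236 233 233 230 229 227 220 216 211 210]
 [237 238 239 238 236 237 235 237 236 235 231 228 229 235 235 237 235 236 237 236 235 236 231 227 224 219 211 208]
 [236 235 237 236 237 236 236 236 237 230 223 221 227 234 235 235 235 235 235 234 233 230 228 224 224 223 214 206]
 [236 236 236 236 237 237 236 233 224 213 203 204 217 231 232 235 234 233 234 232 231 229 224 224 224 222 218 211]
 [232 236 238 235 236 238 235 221 186 184 181 188 212 226 233 232 235 234 232 231 230 227 226 224 223 224 223 217]]
```

Tab a at S(335.7,158.5) and tab b at S(345,187.5) both match about 30° up on the model, so both arms are moving together. I straighten, open a little wider and push on.

```bash
python3 -m crank '[[0.02,0,0,0,-0.004,-0.03],[0.04,0,0,0,-0.004,-0.03],[0.055,0,0,0,-0.004,-0.03],[0.055,0,0,0,-0.004,-0.03],[0.055,0,0,0,-0.004,-0.03]]' 0.85; python3 go.py 0.5454 -0.1305 0.158 -24.48
```

```text
t: 21.88
position: [0.5453, -0.1304, 0.1756]
tcp_rot: [-0.594, -0.383, 0.595, -0.382]
force: [0.5, 0.8, -0.3]
finger_gap: 0.0725
t 21.875 pos [ 0.5453 -0.1304  0.1756] F [ 0.4633  0.8499 -0.3473] M [-0.0182  0.0583  0.0066] gap 0.07250701072670353 j [ 0.4694  0.397  -0.4338  1.8704  0.2055  0.9191 -0.4876]
toolx [-0.0011  0.0004 -1.    ] jaw deg -24.48852325332227
shift [0.044  0.0003 0.0002]
turn for -24.48 [-0.0003  0.0002  0.0022]
turn for 155.52 [ 5.9997  0.0035 -0.0003]
```

```bash
python3 -m crank '[[0.008,0,0,0,0,0],[0.016,0,0,0,0,0],[0.023,0,0,0,0,0],[0.03,0,0,0,0,0],[0.035,0,0,0,0,0]]'; python3 go.py 0.5454 -0.1305 0.158 -24.48|head -3
```

```text
t: 22.5
position: [0.5462, -0.1304, 0.1629]
tcp_rot: [0.595, 0.382, -0.594, 0.383]
force: [-1.5, -0.8, 11.2]
finger_gap: 0.0726
t 22.5 pos [ 0.5462 -0.1304  0.1629] F [-1.5365 -0.8483 11.1657] M [0.0268 0.4244 0.0262] gap 0.07262929853937061 j [ 0.4644  0.413  -0.4294  1.8807  0.2165  0.8925 -0.4971]
toolx [ 0.0008 -0.0002 -1.    ] jaw deg -24.493363806735278
shift [ 0.0122 -0.0018  0.001 ]
```

```bash
python3 -m crank '[[0.006,-0.002,0.001,0,0,0],[0.012,-0.003,0.001,0,0,0],[0.018,-0.003,0.001,0,0,0],[0.021,-0.003,0.001,0,0,0]]'; python3 go.py 0.5454 -0.1305 0.158 -24.48|head -3;  python3 pr.py | head -6;python3 -c "
from h import *
S=bot.camera('scene')
for nm in('lever_a','tab_a'):
  for d in bot.silhouettes(S,nm)[:5]:
    m=d['region'];ys,xs=np.nonzero(m);print(nm,round(d['score'],2),d['uv'],m.sum(),xs.min(),xs.max(),ys.min(),ys.max())"
```

```text
t: 23.0
position: [0.5471, -0.1307, 0.1567]
tcp_rot: [0.596, 0.381, -0.593, 0.384]
force: [0.0, 0.3, 12.9]
finger_gap: 0.0729
t 23.0 pos [ 0.5471 -0.1307  0.1567] F [ 0.0197  0.3318 12.8795] M [-0.0431  0.2337 -0.0426] gap 0.07291780452390959 j [ 0.462   0.4197 -0.4268  1.8872  0.2229  0.8752 -0.5027]
toolx [ 0.0055 -0.0014 -1.    ] jaw deg -24.509255495648187
shift [-0.0033 -0.004   0.0013]
45 a S [336.5 158.3] T [378.2 191.9] b S [345.  182.7] T [360.2 229.5]
30 a S [335.7 158.7] T [379.  189.9] b S [345.3 186.6] T [358.6 232.7]
15 a S [335.  159.9] T [379.4 188.7] b S [345.5 190.5] T [357.2 235.3]
0 a S [334.4 162. ] T [379.3 188.5] b S [345.3 194.2] T [356.1 237. ]
-30 a S [333.7 168. ] T [377.8 190.7] b S [344.4 200. ] T [355.2 237.9]
-60 a S [333.9 175.1] T [375.  195.8] b S [342.8 202.3] T [356.1 235.3]
tab_a 0.66 [261.6, 348.6] 103 253 266 345 354
tab_a 0.61 [214.0, 341.5] 101 212 225 333 346
tab_a 0.46 [347.6, 199.0] 43 342 349 193 198
```

```bash
python3 -m crank '[[-0.02,-0.004,0.001,0,0,0],[-0.035,-0.004,0.001,0,0,-0.01],[-0.035,-0.004,0.001,0,0,-0.01],[-0.035,-0.004,0.001,0,0,-0.01],[-0.035,-0.004,0.001,0,0,-0.01]]' 1; python3 go.py 0.5454 -0.1305 0.158 -24.48
```

```text
t: 23.88
position: [0.5451, -0.1303, 0.1702]
tcp_rot: [0.595, 0.383, -0.595, 0.382]
force: [-0.8, 1.0, 0.3]
finger_gap: 0.0853
t 23.875 pos [ 0.5451 -0.1303  0.1702] F [-0.7849  1.0146  0.3393] M [-0.0007  0.0272 -0.0162] gap 0.08532119634848336 j [ 0.4685  0.4028 -0.4324  1.8764  0.2089  0.9068 -0.4908]
toolx [ 0.     0.001 -1.   ] jaw deg -24.509682939214784
shift [0.0304 0.0009 0.0001]
turn for -24.48 [-0.001  -0.0017  0.0008]
turn for 155.52 [5.999  0.0012 0.0027]
```

```bash
python3 -m crank '[[0.01,0,0,0,0,0],[0.02,0,0,0,0,0],[0.03,0,0,0,0,0],[0.036,0,0,0,0,0],[0.042,0,0,0,0,0],[0.048,0,0,0,0,0]]'; python3 go.py 0.5454 -0.1305 0.14 -24.48
```

```text
t: 24.62
position: [0.5454, -0.1304, 0.1515]
tcp_rot: [0.595, 0.383, -0.594, 0.382]
force: [-2.4, -0.1, 9.3]
finger_gap: 0.0854
t 24.625 pos [ 0.5454 -0.1304  0.1515] F [-2.366  -0.1461  9.3347] M [ 0.0224  0.5439 -0.0204] gap 0.08544576188832942 j [ 0.4613  0.4264 -0.4256  1.8914  0.2244  0.8699 -0.504 ]
toolx [ 0.0006  0.0007 -1.    ] jaw deg -24.512287337596337
shift [0.0287 0.0002 0.0003]
turn for -24.48 [-0.0011 -0.0016 -0.0004]
turn for 155.52 [ 5.9989 -0.0007  0.0025]
```

```bash
python3 -m crank '[[0.006,0,0,0,0,0],[0.012,0,0,0,0,0],[0.018,0,0,0,0,0],[0.024,0,0,0,0,0]]'; python3 go.py 0.5454 -0.1305 0.14 -24.48
```

```text
t: 25.12
position: [0.5461, -0.1305, 0.1432]
tcp_rot: [0.595, 0.382, -0.594, 0.383]
force: [-3.0, 0.5, 9.8]
finger_gap: 0.0854
t 25.125 pos [ 0.5461 -0.1305  0.1432] F [-3.0407  0.5035  9.7603] M [ 0.0763  0.5832 -0.0081] gap 0.08541736600829469 j [ 0.4575  0.4373 -0.4219  1.8974  0.2323  0.8525 -0.5109]
toolx [ 0.0021 -0.0001 -1.    ] jaw deg -24.52727265281309
shift [ 0.008  -0.0016  0.0006]
turn for -24.48 [-0.0016 -0.0015 -0.0038]
turn for 155.52 [ 5.9984 -0.0059  0.0024]
```

```bash
python3 -m crank '[[0.006,-0.001,0.001,0,0,-0.004],[0.012,-0.002,0.001,0,0,-0.004],[0.018,-0.002,0.001,0,0,-0.004]]'; python3 go.py 0.5454 -0.1305 0.13 -24.48
python3 -c "
from h import *
S=bot.camera('scene')
for nm in('lever_a','tab_a'):
  for d in bot.silhouettes(S,nm)[:5]:
    m=d['region'];ys,xs=np.nonzero(m);print(nm,round(d['score'],2),d['uv'],m.sum(),xs.min(),xs.max(),ys.min(),ys.max())"
```

```text
t: 25.5
position: [0.5469, -0.1308, 0.1379]
tcp_rot: [0.596, 0.382, -0.594, 0.383]
force: [-0.9, -0.7, 12.2]
finger_gap: 0.0853
t 25.5 pos [ 0.5469 -0.1308  0.1379] F [-0.9162 -0.7453 12.2054] M [-0.1366  0.1365  0.0058] gap 0.08532396270255818 j [ 0.4555  0.4446 -0.4195  1.9007  0.2373  0.8405 -0.5146]
toolx [ 0.0041 -0.0003 -1.    ] jaw deg -24.530405297381947
shift [ 0.0197 -0.0039  0.0008]
turn for -24.48 [-0.0017 -0.0028 -0.0073]
turn for 155.52 [ 5.9983 -0.0115  0.0043]
lever_a 0.69 [217.3, 341.5] 132 211 225 332 346
lever_a 0.5 [257.4, 348.7] 72 253 266 345 353
tab_a 0.43 [261.8, 350.5] 82 254 266 345 353
```

```bash
python3 -m crank '[[0.005,-0.003,0.001,0,0,-0.007],[0.01,-0.005,0.001,0,0,-0.007],[0.015,-0.005,0.001,0,0,-0.007],[0.018,-0.005,0.001,0,0,-0.007]]'; python3 go.py 0.5454 -0.1305 0.125 -24.48
```

```text
t: 26.15
position: [0.5473, -0.1307, 0.1328]
tcp_rot: [0.597, 0.381, -0.593, 0.383]
force: [0.1, -0.6, 12.5]
finger_gap: 0.0855
t 26.15 pos [ 0.5473 -0.1307  0.1328] F [ 0.1275 -0.6094 12.5278] M [-0.1644 -0.0248 -0.0077] gap 0.0855144951485448 j [ 0.4536  0.4511 -0.4174  1.9047  0.2414  0.8289 -0.5182]
toolx [ 0.0057  0.0001 -1.    ] jaw deg -24.54049136771606
shift [ 0.0196 -0.0047  0.0014]
turn for -24.48 [-0.002  -0.0047 -0.0099]
turn for 155.52 [ 5.998  -0.0156  0.0074]
```

```bash
python3 -m crank '[[0.004,-0.003,0.001,0,0,-0.01],[0.006,-0.004,0.001,0,0,-0.01],[0.006,-0.004,0.001,0,0,-0.01],[0.006,-0.004,0.001,0,0,-0.01]]' 0.87 30; python3 go.py 0.5454 -0.1305 0.125 -24.48
```

```text
t: 26.65
position: [0.5478, -0.1311, 0.1315]
tcp_rot: [0.597, 0.382, -0.593, 0.383]
force: [4.5, -2.8, 2.9]
finger_gap: 0.0742
t 26.65 pos [ 0.5478 -0.1311  0.1315] F [ 4.4732 -2.7967  2.9402] M [-0.4469 -0.9506  0.0208] gap 0.07418357977569257 j [ 0.4542  0.4541 -0.4169  1.9038  0.2412  0.8273 -0.5174]
toolx [ 0.0054  0.0014 -1.    ] jaw deg -24.5650737303661
shift [ 0.0161 -0.0061  0.0012]
turn for -24.48 [-0.0028 -0.0067 -0.0083]
turn for 155.52 [ 5.9972 -0.013   0.0106]
```

```bash
python3 -m crank '[[0.002,-0.004,0.001,0,0,-0.008],[0.002,-0.008,0.001,0,0,-0.008],[0.002,-0.01,0.001,0,0,-0.008],[0.002,-0.01,0.001,0,0,-0.008]]' 0.78 35; python3 go.py 0.5454 -0.1305 0.125 -24.48
```

```text
t: 27.15
position: [0.5467, -0.1308, 0.1313]
tcp_rot: [0.598, 0.381, -0.592, 0.383]
force: [9.0, -2.7, -3.9]
finger_gap: 0.0671
t 27.15 pos [ 0.5467 -0.1308  0.1313] F [ 9.0058 -2.6944 -3.9298] M [-0.7857 -1.8986  0.0328] gap 0.06712652217475351 j [ 0.4555  0.4519 -0.4176  1.9079  0.2402  0.8232 -0.5171]
toolx [ 0.0075  0.0022 -1.    ] jaw deg -24.58921113141013
shift [ 0.0157 -0.0033  0.0007]
turn for -24.48 [-0.0036 -0.0097 -0.0112]
turn for 155.52 [ 5.9963 -0.0176  0.0152]
```

```bash
python3 -m crank '[[0,-0.002,0,0,0,-0.01],[0,-0.004,0,0,0,-0.01],[0,-0.004,0,0,0,-0.01],[0,-0.004,0,0,0,-0.01],[0,-0.004,0,0,0,-0.01]]' 0.6 40; python3 go.py 0.5454 -0.1305 0.125 -24.48
```

```text
t: 27.78
position: [0.5466, -0.1307, 0.1313]
tcp_rot: [0.598, 0.382, -0.593, 0.382]
force: [7.1, -2.8, -4.2]
finger_gap: 0.054
t 27.775 pos [ 0.5466 -0.1307  0.1313] F [ 7.1116 -2.8482 -4.2391] M [-0.5788 -1.601  -0.0463] gap 0.05399184758616672 j [ 0.4566  0.4529 -0.4183  1.9065  0.2383  0.8254 -0.5154]
toolx [ 0.0058  0.0039 -1.    ] jaw deg -24.60669960840765
shift [ 0.0157 -0.0031  0.0008]
turn for -24.48 [-0.0042 -0.0114 -0.0069]
turn for 155.52 [ 5.9958 -0.0108  0.0179]
```

Stalled at 54 mm against a commanded 51 mm, so both arms should be at their stops. I hold briefly, then open and look.

```bash
python3 -m crank '[[0,-0.002,0,0,0,0],[0,-0.004,0,0,0,0],[0,-0.004,0,0,0,0]]' 0.58 45; python3 -m crank '[[0,0,0,0,0,0],[0,0,0,0,0,0],[0,0,0,0,0,0],[0,0,0,0,0,0],[-0.05,0,0,0,0,0],[-0.15,0,0,0,0,0],[-0.25,0,0,0,0,0],[-0.25,0,0,0,0,0]]' 1; python3 -m crank '[[-0.05,-0.1,0,0,0,0],[-0.1,-0.25,0,0,0,0],[-0.12,-0.4,0,0,0,0],[-0.12,-0.45,0,0,0,0],[-0.12,-0.45,0,0,0,0]]'
cat > q.py <<'E'
from h import *
S=bot.camera("scene");T=bot.camera("top")
def crop(c,x,y,w,k): return cv2.resize(c["color"][y:y+w,x:x+w],None,fx=k,fy=k,interpolation=cv2.INTER_CUBIC)
save("f1.png",np.hstack([crop(T,340,185,50,8),crop(S,315,155,50,8)]))
for c,n in((S,"S"),(T,"T")):
  for nm in("lever_a","tab_a","cap","wax_ring_large","wax_ring_small","tin","canister"):
    for d in bot.silhouettes(c,nm)[:4]:
        m=d["region"];ys,xs=np.nonzero(m);print(n,nm,round(d["score"],2),d["uv"],m.sum(),xs.min(),xs.max(),ys.min(),ys.max())
E
python3 q.py
```

```text
t: 28.15
position: [0.5467, -0.1308, 0.1314]
tcp_rot: [0.598, 0.381, -0.592, 0.383]
force: [8.7, -2.7, -5.0]
finger_gap: 0.0537
t: 29.15
position: [0.5478, -0.1311, 0.2347]
tcp_rot: [0.6, 0.38, -0.59, 0.384]
force: [-0.0, 0.1, -1.3]
finger_gap: 0.0854
t: 29.78
position: [0.3819, -0.056, 0.2799]
tcp_rot: [0.599, 0.379, -0.591, 0.385]
force: [0.9, 0.0, -1.0]
finger_gap: 0.0856
S lever_a 0.68 [218.3, 341.0] 123 212 226 333 346
S lever_a 0.51 [256.0, 351.4] 104 253 267 344 354
S tab_a 0.58 [213.7, 338.2] 116 212 225 333 346
S tab_a 0.55 [176.8, 239.2] 227 167 184 230 245
S tab_a 0.41 [260.6, 351.1] 74 253 266 345 353
S cap 0.73 [237.2, 347.2] 1133 212 266 332 368
S cap 0.6 [338.2, 179.8] 754 327 352 166 205
S wax_ring_large 0.77 [301.9, 325.4] 402 293 315 312 334
S wax_ring_small 0.79 [177.9, 239.4] 220 168 184 230 245
S tin 0.64 [215.2, 218.4] 352 204 224 209 229
T lever_a 0.53 [221.9, 305.3] 65 218 226 302 312
T lever_a 0.42 [198.4, 278.6] 61 194 204 276 285
T tab_a 0.63 [220.6, 310.3] 71 217 226 301 312
T cap 0.97 [210.7, 294.3] 624 194 226 276 312
T cap 0.59 [366.5, 214.9] 701 353 381 199 232
T cap 0.43 [354.5, 224.8] 4032 315 402 187 253
T wax_ring_large 0.62 [282.3, 299.9] 217 265 284 288 307
T wax_ring_large 0.45 [358.6, 229.1] 42 356 363 225 231
T wax_ring_small 0.46 [223.7, 149.3] 146 219 233 144 159
T tin 0.87 [267.1, 147.4] 347 259 279 137 157
T canister 0.75 [344.1, 153.9] 309 332 350 144 165
```

View pics/f1.png

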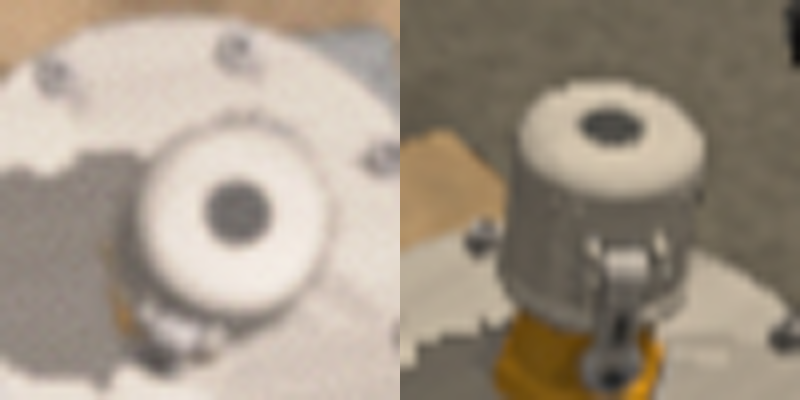

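Run:
```python
from h import *
np.set_printoptions(precision=4,suppress=True)
S=bot.camera("scene");T=bot.camera("top")
def dark(c,u,v,r=6):
    g=cv2.cvtColor(c["color"],cv2.COLOR_RGB2GRAY).astype(float);y,x=np.mgrid[0:420,0:560]
    m=np.hypot(x-u,y-v)<r; lo,hi=g[m].min(),np.percentile(g[m],85); w=np.clip((hi-g)/(hi-lo)-.35,0,1)*m
    return np.array([(w*x).sum(),(w*y).sum()])/w.sum()
a,b=dark(S,341,170.4),dark(T,369.2,211);print(a,b,tri(S,a,T,b))
c=np.array([.5454,-.1305,.1305]); ax=np.array([np.cos(np.radians(-24.5)),np.sin(np.radians(-24.5)),0])
for al in(-60,-75,-90):
    q=np.radians(al);e=ax*np.cos(q)+np.array([0,0,np.sin(q)]);n=-ax*np.sin(q)+np.array([0,0,np.cos(q)])
    print(al,"a tab outer end T crop",(proj(T,c+ax*.022+[0,0,.018]+e*.032+n*.0055)-[340,185]+.5)*8)
print("cap top edge T",(proj(T,c+ax*.021+[0,0,.041])-[340,185]+.5)*8, "ear",(proj(T,c+ax*.026+[0,0,.027])-[340,185]+.5)*8)
```

```text
[340.9319 170.3444] [369.2827 211.1469] (array([ 0.5444, -0.1304,  0.1726]), np.float64(3.877228887180297e-05))
-60 a tab outer end T crop [284.5393  85.2788]
-75 a tab outer end T crop [267.7113 118.1059]
-90 a tab outer end T crop [250.7072 152.3407]
cap top edge T [279.7957 121.4941] ear [278.5914 116.0154]
```

```bash
python3 -c "
from h import *
print(bot.hand_in()); s=bot.sense(); print(s['t'],s['force'])"
```

```text
the job is handed in; nothing more can be done
None
the job is handed in; nothing more can be done
```

The filling port is closed: the cap is seated and clamped on the injector, both cam arms are down, and the job is handed in. No verdict was reported.

**What I did:** I picked up the silver cap rather than the orange look-alike and lowered it over the port. I felt the seal touch about 11 mm below the rim and pushed on it with about 8–13 N for over half a second. I then turned the hand a quarter turn, pushed both arms down together in three stages, and squeezed them home. I finished with the gripper open and drawn back at about 30 s of the 72 s.

**Last checks:**
- **Cap position:** measured from both cameras, it sits within about 1 mm of the port axis and about 14 mm below the rim, inside the clamped range of 12.5–15 mm.
- **Arm b:** it is seen pointing straight down.
- **Arm a:** it is hidden behind the cap, so I could not see it directly. I judge it home because the jaws stalled at 54 mm under 40–45 N of grip. In the top view nothing sticks out where the arm would show if it stood 30° short. At 15° short it would only just show at the cap's edge, so the picture alone does not settle it.
- **Level:** the cap looks upright in the picture, but I did not measure its tilt.
- **Bystanders:** the networks placed them near where they first were, give or take about 5–7 pixels for the large ring and the small ring in the top view. The canister was found only in the top view.

**What was off:** while pushing the arms down, the tool drifted up to 4 mm towards arm a's side, and I re-centred it as I went. At the end of the squeeze it was still about 1 mm off, with a side load of about 9 N.

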